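# Put the drained microscopy tools away

### The job

Put the drained tools away: stand the red-bulbed dropper in the red-banded upright holder and the blue-gripped stirring rod in the blue-banded one, each foot down all the way to the bottom, and lay the yellow section lifter flat in the yellow bay of the tray and the green brush flat in the green bay, lengthwise. Lower each tool into place before letting go rather than letting it fall from a height, and leave the white-gripped probe in the slanted rack and everything else where it is.

Things in the scene. Friction and masses are not known exactly. Their poses are not given: they have to be found in the camera images.
- dropper: round tool 160 long: clear plastic stem 12 in diameter, lowest 110 mm, with a red bulb on top 14-16 in diameter, 50 long, narrowing to 10 over the last 8. Origin = centre of its flat lower end (the foot), z runs along the tool up to the grip end (top at z=160 mm). At the start it stands in a slanted rack socket, leaning 35-38 deg with its top towards the robot
- stir_rod: round tool 160 long: steel stem 12 in diameter, lowest 110 mm, with a blue grip on top 14 in diameter, 50 long, narrowing to 10 over the last 8. Origin = centre of its flat lower end (the foot), z runs along the tool up to the grip end (top at z=160 mm). At the start it stands in a slanted rack socket, leaning 35-38 deg with its top towards the robot
- probe: bystander, leave it: same size and frame as the stirring rod, wooden stem with a white grip, standing in the third of the rack's slanted sockets
- rack: slanted draining rack, fixed: white base 130x200x12 with a grey block leaning 35 deg to its -x (towards the robot), highest point 85 above the table. Three square sockets 14 wide, 50 deep in a row at y = -60, 0, 60 mm; a tool stands in each, any order, 110 mm sticking out. Origin under the base's centre, on the table
- holder_red: white square upright tube open at the top with a red band around its rim, on a grey 64x64x6 foot plate, fixed. Tube outside 34x34, inside 24x24, rim 90 above the table, inner floor 11 above the table (79 deep). Origin on the table at the tube's axis, z up
- holder_blue: white square upright tube open at the top with a blue band around its rim, on a grey 64x64x6 foot plate, fixed. Tube outside 34x34, inside 24x24, rim 90 above the table, inner floor 11 above the table (79 deep). Origin on the table at the tube's axis, z up
- lifter: flat section lifter (small spatula), lying flat: yellow handle 95 long, 14 wide, 12 high, then a thin steel neck and blade (blade 40x20x4). Overall 157.5 long along its x: handle from x=-77.5 to 17.5 mm, blade tip at x=80. Origin on its underside, on its long axis; z up; the handle's middle is at x=-30 and the centre of mass about x=-5
- brush: flat specimen brush, lying flat: green handle 100 long, 12 wide, 12 high, then a metal ferrule 16 wide and dark bristles. Overall 152 long along its x: handle from x=-70 to 30 mm, bristle end at x=82. Origin on its underside, on its long axis, near its middle; z up
- mat: grey draining mat 190x170x4, fixed, on which lifter and brush lie at the start, side by side. Origin under its centre on the table
- bay_yellow (a point): centre of the floor (5 mm above the table) of the yellow-lined bay of the white instrument tray (fixed, 215x155x22 overall, 5 walls). The bay is 205 long along the point's x, 70 wide along its y, its walls rise 17 above its floor; z up
- bay_green (a point): the same for the green-lined bay, beside the yellow one in the same tray
- scissors: bystander, leave it: scissors with orange handles, about 140x80x8, flat on the table
- dish: bystander, leave it: white saucer 80 in diameter, 18 high
- dish2: bystander, leave it: white saucer 110 in diameter, 18 high
- reagent: bystander, leave it: amber bottle 48 in diameter, 90 high with a black cap
- jar: bystander, leave it: clear jar 60 in diameter, 70 high with a white lid
- slide_box: bystander, leave it: blue box 90x100x35
Things that resemble listed ones, but are neither listed nor needed, are in the scene too. Several things have the shape of the dropper; the one meant has the colours described above.

How it is judged:
By the outcome, as a careful person would: the job done as asked, in the order asked, and still so for the second after the job is handed in, with the robot touching nothing.
It also fails if it takes over 72 s, if anything falls off the work surface, if the arm or the gripper's body presses on something with over 40 N, if the wrist force passes 120 N, or if a joint passes its speed limit or range.

### The arm

A 6-joint arm with a two-finger parallel gripper is mounted at the origin on the work surface. World frame = base frame: x ahead of the robot, y to its left, z up, the work surface at z = 0. Lengths are in m, angles in rad, forces in N, time in s.
With the tool pointing down it reaches from about 0.4 to 0.825 m from the base axis. Payload 7 kg.
Tool frame: the origin (TCP) lies at the very end of the fingers, on their centre line; the grasp point (between the pads) lies 19 mm behind it; z points along the fingers, x is the direction in which the jaws open and shut, and the axes are right-handed (so a half turn about z gives the same grasp; the last joint's range is limited). The gripper opens to 88 mm and grips with 3 to 60 N. Pads are 19 mm wide; open, the fingers measure 130 mm over their backs; the gripper's body (78 mm by 193 mm) begins 47 mm behind the grasp point.
Start: joints at [1.538, 0.359, 0.012, 0, -1.224, -0.288], TCP at [0.213, 0.641, 0.227] pointing down, gripper open.
Joint ranges: [-3.07, 3.07], [-1.43, 2.12], [-1.02, 1.25], [-3.03, 1.67], [-3.05, -0], [-3.03, 3.03]. Speed limits (rad/s): [2.39, 2.39, 3.01, 3.14, 3.14, 3.14].

### API

Orientations are given as [roll, pitch, yaw] about the fixed x, y, z axes, in that order (R = Rz(yaw) Ry(pitch) Rx(roll)).
In Python, from station import telemetry, grab_frame, arm, regions_of, pinpoint gives the robot as it stands. The module is installed in compiled form; this text tells all that it offers.
- The arm moves only by the shell command python3 -m inch 'ROWS' [FORCE]. ROWS is text: rows parted by semicolons, each of 7 numbers parted by spaces: the opening, from 0 (shut) to 1 (fully open), then the shift along the world's x, y, z in cm, then the turn, a rotation vector about the world's x, y, z in degrees. A call has 1 to 12 rows; each row is the pose to reach, as a shift and turn from the pose measured when the call began; what a row does not reach only later rows make up. A row lasts 1/8 s, in which the tool goes at most 62.5 mm and 10.7 degrees, less where a joint would pass 70% of its speed; a pose out of reach is approached as far as the arm can. A call with a gripper value outside its range is refused whole. The fingers move at their own pace and stop on an object; FORCE is the grip in N (left out, the last holds). Time passes only in rows, so rows that repeat a pose let the fingers close. It gives the time, the measured TCP pose, the force and the opening at its end, in the units of the state.
- telemetry.get_state(): the state, without advancing time (a new reading comes with each control period).
- grab_frame(name): name is "scene" or "top" or "wrist"; returns a dict with "pixels" (384x512x3 uint8, red, green, blue), "fx", "fy", "cx", "cy" (pixels), "R" (3x3) and "t" (3): a world point X has camera coordinates R X + t. Camera axes: x right, y down, z forward; pixel columns grow to the right and rows downward; lengths in m; the calibration is good to about 2 mm. A picture is of the moment at which its call begins. There is no depth.
- arm.job_done(): hands the job in, once; it reports no verdict.
Trained networks look in the newest picture that a camera, given by its name, has taken for a name from the list of things; names that differ only in an ending like _2 or _b are one class to them, and where a whole thing is asked for, a point or a joint stands for the part that bears it (a point fixed in the world has none). Each returns a list of dicts, best first, with "p" (0 to 1); they miss things now and then, are a little off and sometimes report something else, mostly with a low value. They report only what shows in the picture. A call takes as long as a camera call. They do not tell look-alikes from the thing itself.
- regions_of(camera, name): "pixels" (384x512 bool, what is visible of it) and "bbox" ([left, top, right, bottom] in pixels, round what is visible of it).
- pinpoint(camera, name): "location" ([column, row] in pixels: a listed point, or the origin of a listed thing).
The state is a dict: "t": time; "q": joint angles; "qd": joint speeds; "joint_efforts": joint torques, N m; "eef_pos": TCP position; "ee_rot": TCP orientation; "force": force on the tool from outside, world axes, zero at the start; "moment": the same for the moment, N m; "width": finger opening in m.
Only numpy, scipy, OpenCV 4.12 (cv2) and the standard library are available. Lean on these libraries where they do the work, as an engineer would, in place of code of your own. Each camera call takes 0.05 s, during which the arm holds its last target. There are 200 camera calls.

## Working session

There is one attempt and no reset: what is moved stays moved. The work goes in short steps, Python scripts to look and compute and a shell command to move; the robot and the scene stay as the last step left them, time stands still between calls to the robot, and variables do not carry over. Pictures are saved under pics/ and viewed, about 8 in all and at most 12, crops included, and the job is handed in when it is done.

```bash
mkdir -p pics; python3 - <<'E'
from station import telemetry, grab_frame
import cv2, numpy as np
s=telemetry.get_state(); print(s)
for n in ("scene","top"):
    f=grab_frame(n); print(n,f["fx"],f["cx"],f["cy"],np.round(f["R"],3).tolist(),np.round(f["t"],3))
    im=cv2.cvtColor(f["pixels"],cv2.COLOR_RGB2BGR)
    cv2.imwrite(f"pics/{n}0.png",cv2.resize(im,(800,600),interpolation=cv2.INTER_CUBIC))
E
```

```text
{'t': 0.0, 'q': array([ 1.53809491e+00,  3.59380748e-01,  1.10411585e-02, -3.77279813e-04,
       -1.22409901e+00, -2.88110718e-01]), 'qd': array([ 1.04768868e-03,  1.59591162e-03, -1.20362987e-05, -3.45655558e-03,
        1.05225579e-03,  1.28669628e-04]), 'joint_efforts': array([-1.12643229e-03, -5.82722211e+01,  2.93062431e+01,  6.99694186e+00,
        7.00664241e-03, -1.47305182e-04]), 'eef_pos': array([0.2127073 , 0.6400781 , 0.22561407]), 'ee_rot': array([-3.14146601e+00, -1.67536827e-03, -1.89173706e+00]), 'force': array([-0.24681379, -0.50416971,  0.63042324]), 'moment': array([-0.0039202 ,  0.02460617,  0.03786989]), 'width': 0.08761355914110236}
scene 416.7657806834227 258.0549029859755 191.64717654293258 [[-0.681, 0.732, -0.003], [0.556, 0.515, -0.652], [-0.476, -0.446, -0.758]] [ 0.351 -0.246  1.616]
top 348.6313513250037 256.8239449729305 190.05027280901544 [[0.011, -1.0, -0.006], [-0.995, -0.011, -0.101], [0.101, 0.007, -0.995]] [0.002 0.521 1.237]
```

View pics/scene0.png

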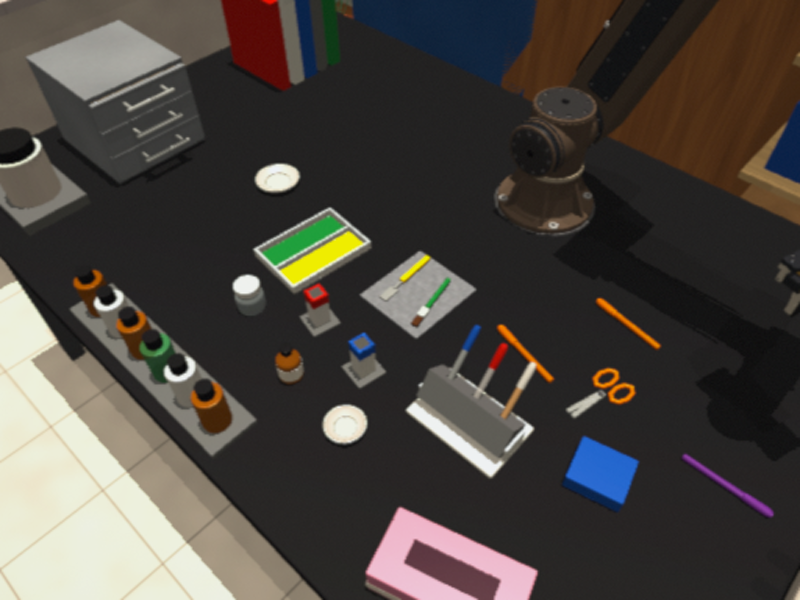

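View pics/top0.png

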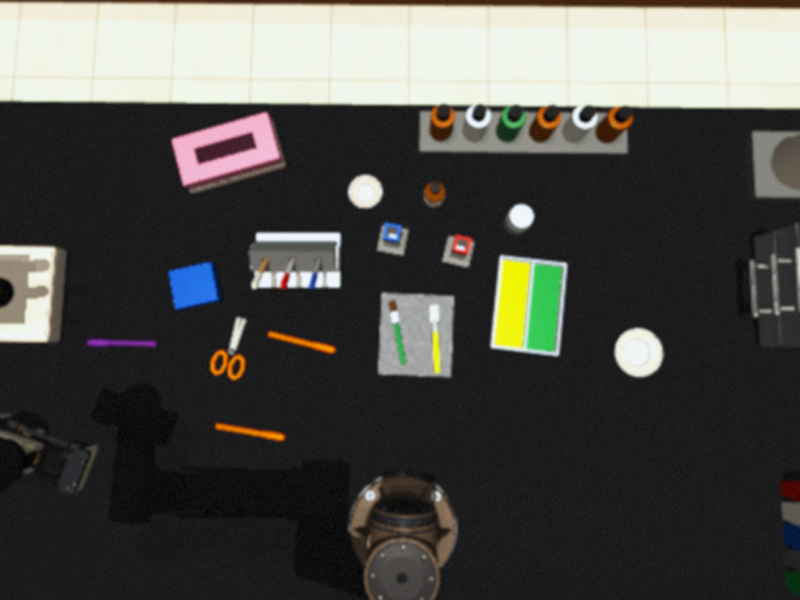

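The scene view (800x600) shows blue rod (467,350), red dropper (492,370), white probe (520,390) in the rack; red holder (318,305), blue holder (363,357); lifter (405,278), brush (432,302); tray (312,248). Look-alikes: orange pens (525,352), (628,323) and a purple pen (728,485), none of them in the rack. The top view agrees: red (287,272), blue (317,272).

```bash
cat > h.py <<'E'
import numpy as np, cv2
from station import telemetry, grab_frame, regions_of, pinpoint
from scipy.spatial.transform import Rotation as Ro
def ray(f,uv):
    R,t=np.array(f["R"]),np.array(f["t"]); 
    d=R.T@np.array([(uv[0]-f["cx"])/f["fx"],(uv[1]-f["cy"])/f["fy"],1]); return -R.T@t,d/np.linalg.norm(d)
def onz(f,uv,z):
    c,d=ray(f,uv); return c+d*(z-c[2])/d[2]
def tri(rs):
    A=sum(np.eye(3)-np.outer(d,d) for c,d in rs); b=sum((np.eye(3)-np.outer(d,d))@c for c,d in rs)
    X=np.linalg.solve(A,b); return X,max(np.linalg.norm(np.cross(X-c,d)) for c,d in rs)
def proj(f,X):
    p=np.array(f["R"])@X+np.array(f["t"]); return np.array([f["fx"]*p[0]/p[2]+f["cx"],f["fy"]*p[1]/p[2]+f["cy"]])
def blob(f,col):
    h=cv2.cvtColor(f["pixels"],cv2.COLOR_RGB2HSV); H,S,V=[h[...,i].astype(int) for i in range(3)]
    m={"red":((H<6)|(H>174)),"blue":(H>100)&(H<125),"yellow":(H>24)&(H<34),"green":(H>50)&(H<80)}[col]&(S>130)&(V>50)
    n,l,st,ce=cv2.connectedComponentsWithStats(m.astype(np.uint8)); return l,st,ce
E
python3 - <<'E'
from h import *
F={n:grab_frame(n) for n in("scene","top")}
np.set_printoptions(precision=4,suppress=True)
for nm in("rack","dropper","stir_rod","probe","holder_red","holder_blue","lifter","brush","mat","bay_yellow","bay_green"):
    P={}
    for n in F:
        P[n]=pinpoint(n,nm)[:3]
        print(nm,n,[(np.round(p["location"],1).tolist(),round(p["p"],2)) for p in P[n]])
    if P["scene"] and P["top"]:
        X,e=tri([ray(F[n],P[n][0]["location"]) for n in F]); print("   ",X,"res",round(e,4))
for col in("red","blue","yellow","green"):
    for n in F:
        l,st,ce=blob(F[n],col)
        for i in range(1,len(st)):
            if 12<st[i,4]<3000 : 
                ys,xs=np.nonzero(l==i); c=np.c_[xs,ys]-ce[i]; w,v=np.linalg.eigh(c.T@c/len(c)); a=v[:,1]; pr=c@a
                print(col,n,st[i].tolist(),ce[i], "ends",ce[i]+a*pr.min(),ce[i]+a*pr.max())
E
```

```text
rack scene [([297.7, 269.3], 0.57)]
rack top [([187.5, 168.1], 0.61)]
    [0.6092 0.2593 0.0005] res 0.0103
dropper scene [([438.4, 290.9], 0.68), ([354.2, 242.0], 0.65), ([423.5, 222.7], 0.48)]
dropper top [([139.0, 274.0], 0.65), ([99.0, 220.0], 0.62), ([186.9, 161.7], 0.59)]
    [ 0.1539  0.569  -0.3697] res 0.0145
stir_rod scene []
stir_rod top [([202.4, 160.0], 0.6), ([147.2, 222.5], 0.3)]
probe scene [([162.4, 196.7], 0.64), ([203.8, 165.9], 0.39)]
probe top [([189.6, 162.0], 0.75), ([170.8, 161.4], 0.51), ([403.0, 225.7], 0.31)]
    [0.7093 0.1077 0.3416] res 0.167
holder_red scene [([201.9, 205.2], 0.93)]
holder_red top [([294.6, 163.5], 0.83)]
    [ 0.6321 -0.1381 -0.0182] res 0.0065
holder_blue scene [([232.0, 237.4], 0.97)]
holder_blue top [([251.6, 155.8], 0.77), ([148.0, 223.2], 0.21)]
    [ 0.6576  0.0267 -0.0156] res 0.0038
lifter scene [([257.2, 180.0], 0.54)]
lifter top [([280.2, 217.0], 0.63)]
    [ 0.4272 -0.0818 -0.0155] res 0.0029
brush scene [([276.7, 191.4], 0.52)]
brush top [([347.4, 197.9], 0.45), ([255.4, 215.1], 0.42)]
    [ 0.4401 -0.1772 -0.0322] res 0.16
[... 2271 characters left out ...]
8.0288]
green scene [206, 0, 11, 41, 321] [211.3364  19.5452] ends [209.4471  -0.3277] [213.2875  40.0677]
green scene [169, 139, 50, 30, 518] [193.166  153.2722] ends [216.3162 140.8596] [170.7613 165.285 ]
green scene [273, 178, 15, 19, 55] [280.0727 187.0545] ends [286.6129 178.4668] [273.5317 195.6434]
green scene [101, 215, 7, 10, 29] [104.6897 219.2414] ends [105.7179 215.4682] [103.2274 224.607 ]
green top [320, 69, 16, 18, 103] [326.5146  76.9417] ends [332.006   80.9919] [320.2745  72.3395]
green top [338, 170, 21, 54, 895] [347.9832 196.5788] ends [350.4318 169.9478] [345.5493 223.0505]
green top [253, 207, 6, 26, 59] [255.4746 219.4746] ends [253.1135 206.9786] [257.8467 232.029 ]
```

```bash
python3 - <<'E'
from h import *
F={n:grab_frame(n) for n in("scene","top")}
np.set_printoptions(precision=4,suppress=True)
T={"redbulb":((318.83,227.28),(181.69,180.25)),"bluegrip":((301.46,215.73),(199.73,180.62)),"redband":((202.07,189.16),(295.48,155.08)),"blueband":((231.25,221.28),(250.8,147.06)),
"lifterh":((265.4,171.07),(278.78,225.27)),"brushh":((280.07,187.05),(255.47,219.47)),"by":((205.02,164.25),(327.52,194.06)),"bg":((193.17,153.27),(347.98,196.58)),
"red_top":((323.32,219.18),(180.39,185.1)),"red_low":((314.38,235.32),(183.16,174.77)),"blu_top":((305.71,207.84),(198.74,185.16)),"blu_low":((297.43,223.23),(200.96,174.99))}
for k,(a,b) in T.items():
    X,e=tri([ray(F["scene"],a),ray(F["top"],b)]); print(k,X,"res mm",round(e*1e3,1))
z=.016
for k,ends in {"lifter":((278.11,212.94),(279.47,238.03)),"brush":((253.11,206.98),(257.85,232.03))}.items():
    p=[onz(F["top"],e,z) for e in ends]; d=p[0]-p[1]; print(k,p,np.degrees(np.arctan2(d[1],d[0])),"mid",(p[0]+p[1])/2)
for k,ends in {"by":((330.23,167.12),(324.83,220.88)),"bg":((350.43,169.95),(345.55,223.05))}.items():
    p=[onz(F["top"],e,.005) for e in ends]; d=p[0]-p[1]; print(k,p,np.degrees(np.arctan2(d[1],d[0])),"mid",(p[0]+p[1])/2)
f=F["top"];s=F["scene"]
A=cv2.resize(f["pixels"][140:195,150:230],(800,550),interpolation=cv2.INTER_CUBIC)
cv2.imwrite("pics/crop1.png",A[...,::-1])
E
```

```text
redbulb [0.541  0.2554 0.1358] res mm 2.2
bluegrip [0.541  0.1952 0.1343] res mm 2.8
redband [ 0.639  -0.1254  0.0806] res mm 1.1
blueband [0.6657 0.0315 0.0819] res mm 1.3
lifterh [ 0.3956 -0.074   0.0113] res mm 1.4
brushh [0.4156 0.0109 0.0092] res mm 1.3
by [ 0.513  -0.254   0.0077] res mm 3.5
bg [ 0.5042 -0.3287  0.0065] res mm 2.9
red_top [0.5229 0.2547 0.1543] res mm 2.5
red_low [0.5611 0.256  0.1191] res mm 0.8
blu_top [0.5237 0.1947 0.1534] res mm 2.9
blu_low [0.5609 0.1958 0.1193] res mm 0.8
lifter [array([ 0.4392, -0.07  ,  0.016 ]), array([ 0.349 , -0.0754,  0.016 ])] 3.4009368673482716 mid [ 0.3941 -0.0727  0.016 ]
brush [array([0.4598, 0.021 , 0.016 ]), array([0.3696, 0.0027, 0.016 ])] 11.418768906776224 mid [0.4147 0.0118 0.016 ]
by [array([ 0.6112, -0.2628,  0.005 ]), array([ 0.4126, -0.2411,  0.005 ])] -6.216522462765024 mid [ 0.5119 -0.2519  0.005 ]
bg [array([ 0.6014, -0.3373,  0.005 ]), array([ 0.4055, -0.3165,  0.005 ])] -6.071439791241131 mid [ 0.5035 -0.3269  0.005 ]
```

View pics/crop1.png

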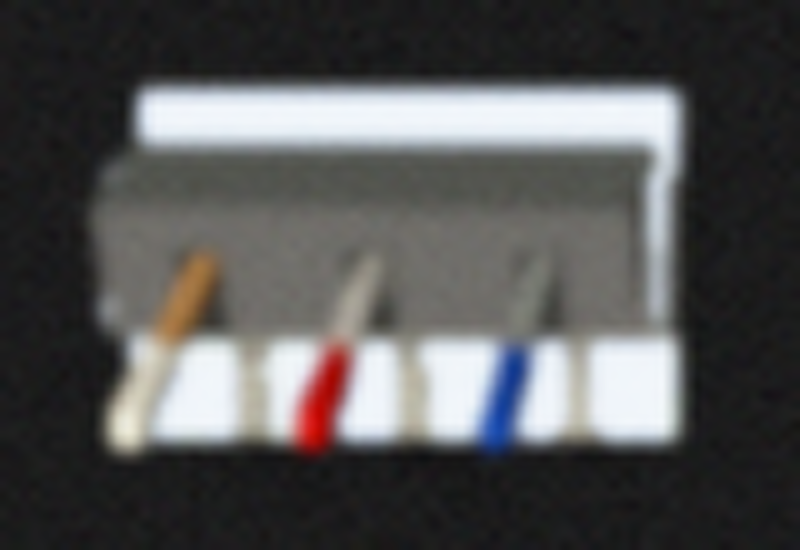

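```bash
python3 - <<'E'
from h import *
R0=Ro.from_euler('xyz',telemetry.get_state()["ee_rot"])
Rt=Ro.from_euler('y',-36.5,degrees=True)*Ro.from_euler('xyz',[180,0,180],degrees=True)
print(np.degrees((Rt*R0.inv()).as_rotvec()))
E
```

```text
[ 22.76812195 -31.55875163 -69.05084359]
```

```bash
python3 -m inch '0.6 10 -10 4 5 -7 -16; 0.6 20 -25 4 12 -16 -35; 0.6 27.7 -38.5 2 22.8 -31.6 -69;0.6 27.7 -38.5 2 22.8 -31.6 -69;0.6 27.7 -38.5 2 22.8 -31.6 -69;0.6 27.7 -38.5 0 22.8 -31.6 -69;0.6 27.7 -38.5 0 22.8 -31.6 -69;0.6 27.7 -38.5 0 22.8 -31.6 -69;0.6 27.7 -38.5 0 22.8 -31.6 -69;0.6 27.7 -38.5 0 22.8 -31.6 -69;0.6 27.7 -38.5 0 22.8 -31.6 -69' 20
python3 - <<'E'
from h import *
s=telemetry.get_state(); print(s["t"],s["q"],s["eef_pos"],np.degrees(s["ee_rot"]))
f=grab_frame("wrist"); print(f["fx"],f["R"],f["t"])
cv2.imwrite("pics/w1.png",f["pixels"][...,::-1])
for n in ("dropper","stir_rod","probe","rack"):
    print(n,[(p["location"],p["p"]) for p in pinpoint("wrist",n)])
E
```

```text
t: 2.78
eef_pos: [0.4905, 0.2579, 0.2291]
ee_rot: [-3.139, 0.634, -3.139]
force: [-0.6, 0.3, 0.4]
width: 0.0528
2.775 [ 0.98713354 -0.09430164 -1.01607274  1.13980003 -0.57577562 -1.95139861] [0.4904844  0.25793005 0.22912118] [-179.85046038   36.32057159 -179.82528507]
344.5494479541584 [[-0.80596078 -0.0030822  -0.59196091]
 [-0.17986995  0.95398194  0.2399276 ]
 [ 0.56398051  0.29984822 -0.76942643]] [ 0.53115    -0.18155438 -0.00197238]
dropper [([264.9, 154.2], 0.81), ([437.2, 236.4], 0.55)]
stir_rod [([263.9, 101.1], 0.72)]
probe [([262.4, 198.5], 0.84), ([263.1, 155.3], 0.73)]
rack [([291.2, 152.3], 0.64)]
```

View pics/w1.png

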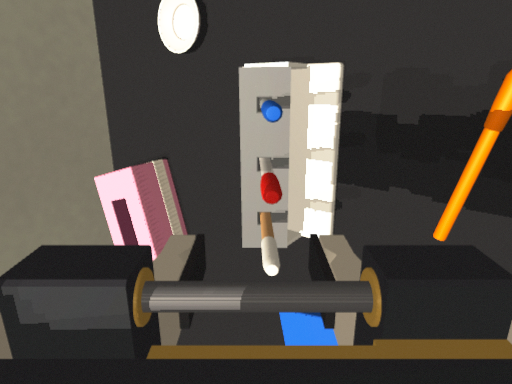

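The wrist view shows the blue grip (271,110), red bulb (270,188) in the middle and white grip (268,255), confirming the choice. q3 is at its limit here, so I'll check that the pose improves further forward.

```bash
python3 - <<'E'
from h import *
np.set_printoptions(precision=4,suppress=True)
F={n:grab_frame(n) for n in("scene","top","wrist")}
for col,a,b in (("red",(318.83,227.28),(181.69,180.25)),("blue",(301.46,215.73),(199.73,180.62))):
    l,st,ce=blob(F["wrist"],col)
    for i in range(1,len(st)):
        if 100<st[i,4]<1500:
            X,e=tri([ray(F["scene"],a),ray(F["top"],b),ray(F["wrist"],ce[i])]); print(col,st[i],ce[i],X,e)
E
```

```text
red [261 173  21  32 521] [270.4184 188.7198] [0.542  0.2555 0.1381] 0.00285761762489217
blue [261 101  22  22 342] [271.4766 111.2602] [0.5423 0.1954 0.1372] 0.0036741729649676707
```

```bash
python3 -m inch '0.6 3 -0.2 -2.4 0 0 0;0.6 3 -0.2 -6.5 0 0 0;0.6 3 -0.2 -6.5 0 0 0;0.6 3 -0.2 -6.5 0 0 0'
python3 -c "
from h import *
s=telemetry.get_state();print(s['q'],np.degrees(s['ee_rot']))"
```

```text
t: 3.68
eef_pos: [0.5338, 0.2674, 0.18]
ee_rot: [-3.124, 0.611, -3.141]
force: [0.3, 0.5, 0.8]
width: 0.0525
[ 0.77287875  0.04103775 -1.01605046  1.43832106 -0.4292066  -2.10310014] [-179.00529618   35.00846877 -179.93971181]
```

```bash
cat >> h.py <<'E'
def go(tcp,tilt,yaw=-90,ax='y'):
    s=telemetry.get_state(); R0=Ro.from_euler('xyz',s["ee_rot"])
    Rt=Ro.from_euler(ax,tilt,degrees=True)*Ro.from_euler('xyz',[180,0,yaw],degrees=True)
    print("shift cm",np.round((np.array(tcp)-s["eef_pos"])*100,2),"turn",np.round(np.degrees((Rt*R0.inv()).as_rotvec()),1))
E
python3 -c "
from h import *
go([.524,.2555,.215],-15)"
```

```text
shift cm [-0.98 -1.19  3.5 ] turn [-37.5  16.5  82.2]
```

```bash
python3 -m inch '0.4 -1 -1.2 6 0 0 0;0.4 -1 -1.2 9 -10 4 20;0.4 -1 -1.2 9 -37.5 16.5 82.2;0.4 -1 -1.2 9 -37.5 16.5 82.2;0.4 -1 -1.2 9 -37.5 16.5 82.2;0.4 -1 -1.2 9 -37.5 16.5 82.2;0.4 -1 -1.2 9 -37.5 16.5 82.2;0.4 -1 -1.2 9 -37.5 16.5 82.2;0.4 -1 -1.2 9 -37.5 16.5 82.2;0.4 -1 -1.2 9 -37.5 16.5 82.2;0.4 -1 -1.2 6 -37.5 16.5 82.2;0.4 -1 -1.2 6 -37.5 16.5 82.2'
python3 -c "
from h import *
s=telemetry.get_state();print(s['q'],np.degrees(s['ee_rot']))
go([.524,.2555,.209],-15);go([.550,.2555,.113],-15)"
```

```text
t: 5.18
eef_pos: [0.522, 0.255, 0.2386]
ee_rot: [-2.883, -0.001, -1.571]
force: [0.4, -0.1, 0.0]
width: 0.0349
[ 0.92300413  0.06149195 -0.47870171  0.26612342 -0.89113121  0.49453952] [-1.65196860e+02 -7.95409556e-02 -9.00009682e+01]
shift cm [ 0.2   0.05 -2.96] turn [ 0.1 -0.2  0. ]
shift cm [  2.8    0.05 -12.56] turn [ 0.1 -0.2  0. ]
```

Comfortable joints now. Approach along the tool axis and grip.

```bash
python3 -m inch '0.4 0.2 0 -3 0 0 0;0.4 1 0 -6 0 0 0;0.4 2 0 -9.5 0 0 0;0.4 2.8 0 -12.6 0 0 0;0.4 2.8 0 -12.6 0 0 0;0.4 2.8 0 -12.6 0 0 0;0 2.8 0 -12.6 0 0 0;0 2.8 0 -12.6 0 0 0;0 2.8 0 -12.6 0 0 0;0 2.8 0 -12.6 0 0 0' 30
python3 - <<'E'
from h import *
f=grab_frame("scene");g=grab_frame("top")
a=cv2.resize(f["pixels"][180:300,250:370],(400,400),interpolation=3);b=cv2.resize(g["pixels"][120:210,140:230],(400,400),interpolation=3)
cv2.imwrite("pics/g1.png",np.hstack([a,b])[...,::-1])
E
```

```text
t: 6.42
eef_pos: [0.5503, 0.2556, 0.1134]
ee_rot: [-2.882, -0.0, -1.57]
force: [-4.7, 0.1, 5.7]
width: 0.0152
```

View pics/g1.png

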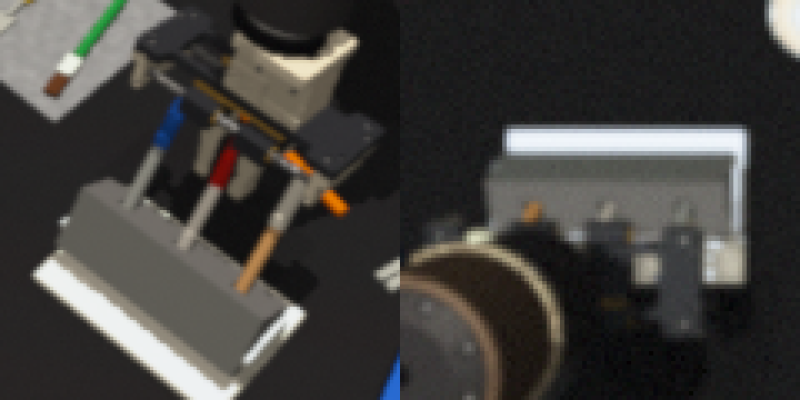

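Held (width 15.2 mm). Pull out along the socket axis.

```bash
python3 -m inch '0 -1.2 0 1.6 0 0 0;0 -2.4 0 3.2 0 0 0;0 -3.6 0 4.8 0 0 0;0 -4.8 0 6.4 0 0 0;0 -4.8 0 10 0 0 0;0 -4.8 -3 14 0 0 0;0 -4.8 -3 14 0 0 0;0 -4.8 -3 14 0 0 0'
python3 - <<'E'
from h import *
s=telemetry.get_state();print(s["force"])
go([.640,-.1256,.30],21.5)
E
```

```text
t: 7.52
eef_pos: [0.502, 0.2253, 0.2531]
ee_rot: [-2.883, -0.0, -1.571]
force: [0.1, -0.8, -1.0]
width: 0.0152
[ 0.07945404 -0.8107529  -1.01701858]
shift cm [ 13.8  -35.09   4.69] turn [ 0.  36.3  0. ]
```

```bash
python3 -m inch '0 0 0 6 0 0 0;0 4 -6 7 0 8 0;0 8 -12 6 0 18 0;0 11 -18 5 0 28 0;0 13.8 -24 4.7 0 36.3 0;0 13.8 -30 4.7 0 36.3 0;0 13.8 -35.1 4.7 0 36.3 0;0 13.8 -35.1 4.7 0 36.3 0;0 13.8 -35.1 4.7 0 36.3 0;0 13.8 -35.1 4.7 0 36.3 0'
python3 - <<'E'
from h import *
s=telemetry.get_state();print(s["q"],s["force"],np.degrees(s["ee_rot"]))
F={n:grab_frame(n) for n in("scene","top","wrist")}
f=F["scene"]
A=cv2.resize(f["pixels"][90:240,140:290],(400,400),interpolation=3);B=cv2.resize(F["wrist"]["pixels"],(400,300));B=np.pad(B,((0,100),(0,0),(0,0)))
cv2.imwrite("pics/v1.png",np.hstack([A,B])[...,::-1])
for n in F: print(n,[(np.round(p["location"],1),p["p"]) for p in pinpoint(n,"dropper")[:3]])
E
```

```text
t: 8.78
eef_pos: [0.6401, -0.1244, 0.2996]
ee_rot: [2.766, -0.0, -1.57]
force: [0.1, 0.1, 0.0]
width: 0.015
[ 0.08746606  0.53321311  0.40488239 -0.03244756 -1.8162607   1.48254781] [0.08806989 0.09614952 0.04773444] [ 1.58503801e+02 -6.94231070e-03 -8.99327558e+01]
scene [(array([352.8, 243.4]), 0.67), (array([193.6, 168.4]), 0.62), (array([418.7, 223.7]), 0.6)]
top [(array([ 98.5, 219. ]), 0.72), (array([171.9, 209. ]), 0.61), (array([294.8, 144.9]), 0.51)]
wrist [(array([256. , 123.8]), 0.59), (array([193.7, 186.8]), 0.16)]
```

View pics/v1.png

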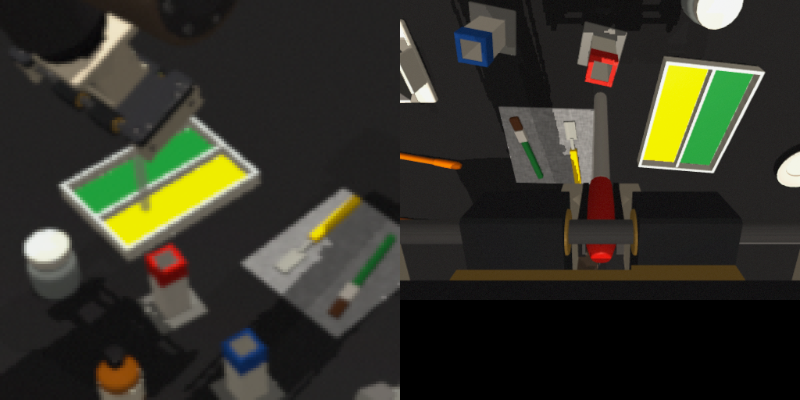

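Wrist view shows the dropper held, its foot at about (256,122), the red holder behind it at (256,85); the scene view has the foot at (194,168).

```bash
python3 - <<'E'
from h import *
np.set_printoptions(precision=4,suppress=True)
s=telemetry.get_state(); Rg=Ro.from_euler('xyz',s["ee_rot"]); g=s["eef_pos"]-.019*Rg.as_matrix()[:,2]; print("grasp",g)
F={n:grab_frame(n) for n in("scene","wrist","top")}
for c in (((193.6,168.4),(256,122.5)),((195.0,168.4),(256,122.5))):
    X,e=tri([ray(F["scene"],c[0]),ray(F["wrist"],c[1])]); print("foot",X,e)
    v=g-X; print("len",np.linalg.norm(v),"tilt x,y deg",np.degrees(np.arctan2(v[:2],v[2])))
# tool edges in wrist image rows 125..170 (stem) for image line; dark background
for n in("scene","wrist","top"):
    l,st,ce=blob(F[n],"red")
    for i in range(1,len(st)):
        if 30<st[i,4]<4000: print(n,st[i],ce[i])
px=F["wrist"]["pixels"]
for r in (130,145,160,175,190,205,240,270,300): print(r,"model axis px?",px[r,246:268].astype(int).sum(1).tolist())
for t in (0,2,-2):
    d=Ro.from_euler('y',t,degrees=True).apply([0,0,1]); print(t,"pred foot wrist/scene",proj(F["wrist"],g-.13*d),proj(F["scene"],g-.13*d))
E
```

```text
grasp [ 0.647  -0.1248  0.3182]
foot [ 0.6545 -0.1255  0.1875] 0.0014434404333281588
len 0.13093253634803936 tilt x,y deg [-3.2732  0.3192]
foot [ 0.6509 -0.1254  0.1833] 0.0001543778214342667
len 0.13495795753942924 tilt x,y deg [-1.624   0.2883]
scene [142   0  40  32 921] [162.5624  12.5548]
scene [194 181  17  17 156] [202.1987 189.2115]
wrist [ 235   62   44   50 1078] [256.8942  84.9193]
wrist [ 239  226   36   55 1701] [256.6908 255.3092]
wrist [238 312  39  25 765] [256.834  322.4301]
top [290 150  13  13  95] [295.4    155.1789]
top [499 308  13  13 131] [505.9008 312.9847]
130 model axis px? [99, 93, 206, 227, 232, 238, 242, 246, 252, 254, 253, 252, 250, 253, 255, 247, 249, 245, 210, 139, 105, 111]
145 model axis px? [491, 433, 318, 244, 234, 237, 245, 245, 254, 247, 252, 254, 259, 249, 255, 244, 243, 247, 242, 167, 114, 106]
160 model axis px? [468, 376, 267, 233, 239, 238, 248, 246, 247, 254, 253, 249, 253, 253, 249, 248, 254, 246, 249, 239, 156, 105]
175 model axis px? [406, 350, 266, 238, 243, 245, 245, 249, 248, 250, 255, 254, 253, 255, 249, 250, 245, 246, 244, 244, 195, 126]
190 model axis px? [358, 317, 253, 234, 235, 238, 244, 242, 250, 253, 252, 255, 256, 255, 251, 258, 250, 246, 250, 245, 235, 148]
205 model axis px? [360, 294, 245, 238, 243, 247, 250, 245, 247, 250, 249, 257, 256, 258, 254, 246, 253, 252, 250, 247, 238, 208]
240 model axis px? [97, 103, 108, 111, 105, 120, 119, 114, 115, 128, 119, 120, 121, 117, 108, 131, 120, 109, 112, 114, 117, 118]
270 model axis px? [108, 114, 112, 110, 122, 119, 110, 117, 114, 113, 122, 111, 116, 107, 119, 122, 120, 122, 106, 119, 115, 128]
300 model axis px? [153, 155, 149, 149, 153, 142, 159, 152, 147, 153, 149, 150, 153, 153, 159, 150, 160, 152, 157, 151, 150, 150]
0 pred foot wrist/scene [255.0951 130.0045] [195.9743 166.6198]
2 pred foot wrist/scene [255.1048 135.387 ] [197.1337 165.7858]
-2 pred foot wrist/scene [255.0845 124.6065] [194.8045 167.4191]
```

```bash
cat > fit.py <<'E'
from h import *
from scipy.optimize import minimize
def fit(col,guess,F):
    T={}
    for n in F:
        l,st,ce=blob(F[n],col); p=proj(F[n],np.array([*guess,.083]))
        c=[i for i in range(1,len(st)) if st[i,4]>30 and np.linalg.norm(ce[i]-p)<14]
        if not c: continue
        i=min(c,key=lambda i:np.linalg.norm(ce[i]-p))
        m=(l==i).astype(np.uint8); pts=np.argwhere(m)[:,::-1].astype(np.int32)
        k=np.zeros(m.shape,np.uint8); cv2.fillConvexPoly(k,cv2.convexHull(pts.reshape(-1,1,2)),1); T[n]=k
    def cost(v,per=False):
        x,y,yaw,h=v; o=[]
        for n,k in T.items():
            P=[]
            for z in(.09,.09-abs(h)):
                for a,b in((1,1),(1,-1),(-1,-1),(-1,1)):
                    P.append(proj(F[n],np.array([x+.017*(a*np.cos(yaw)-b*np.sin(yaw)),y+.017*(a*np.sin(yaw)+b*np.cos(yaw)),z])))
            H=cv2.convexHull((np.array(P)*1024).astype(np.int32).reshape(-1,1,2)//1)
            big=np.zeros(k.shape,np.uint8); 
            cv2.fillConvexPoly(big,H,255,lineType=cv2.LINE_AA,shift=10)
            o.append(np.abs(big/255.-k).sum()/k.sum())
        return o if per else sum(o)
    best=min((minimize(cost,[*guess,y0,.013],method="Nelder-Mead",options=dict(initial_simplex=np.array([[*guess,y0,.013]]+[[guess[0]+a,guess[1]+b,y0+c,.013+d] for a,b,c,d in((.006,0,0,0),(0,.006,0,0),(0,0,.2,0),(0,0,0,.005))]),maxiter=400)) for y0 in(-.6,-.3,0,.3,.6)),key=lambda r:r.fun)
    print(col,list(T),np.round(best.x,4),"yaw",np.degrees(best.x[2]),"cost",best.fun,cost(best.x,True)); return best.x
if __name__=="__main__":
    F={n:grab_frame(n) for n in("scene","top","wrist")}
    for c,g in(("red",(.639,-.126)),("blue",(.666,.031))):
        fit(c,g,F)
        for n in("scene","top","wrist"): fit(c,g,{n:F[n]})
E
python3 fit.py; python3 -c "
from h import *
go([.64,-.1256,.3],23.5)"
```

```text
red ['scene', 'top', 'wrist'] [ 0.6362 -0.1262 -0.2015  0.0238] yaw -11.546720370040221 cost 0.31059949901304096 [np.float64(0.08716754028344012), np.float64(0.14622240504593445), np.float64(0.0772095536836664)]
red ['scene'] [ 0.6357 -0.1278 -0.155   0.0257] yaw -8.880384063079072 cost 0.0701028926422054 [np.float64(0.0701028926422054)]
red ['top'] [ 0.6371 -0.1258 -0.1361  0.0235] yaw -7.796269861422644 cost 0.12760180995475115 [np.float64(0.12760180995475115)]
red ['wrist'] [ 0.6349 -0.1256 -0.2493  0.0286] yaw -14.283941987434453 cost 0.04618475311035139 [np.float64(0.04618475311035139)]
blue ['scene', 'wrist'] [ 0.6627  0.0307 -0.2054  0.0228] yaw -11.767426091226163 cost 0.160127964107473 [np.float64(0.09708794408852649), np.float64(0.0630400200189465)]
blue ['scene'] [ 0.6631  0.0309 -0.1461  0.0196] yaw -8.372085544871139 cost 0.08091632692681032 [np.float64(0.08091632692681032)]
blue [] [ 0.666  0.031 -0.6    0.013] yaw -34.37746770784939 cost 0.0 []
blue ['wrist'] [ 0.6618  0.0318 -0.1979  0.0269] yaw -11.337999338614866 cost 0.035733819507748406 [np.float64(0.035733819507748406)]
shift cm [-0.    0.01 -0.02] turn [ 0.   2.1 -0. ]
```

```bash
python3 -m inch '0 -1.2 -0.1 -4 0 2.1 0;0 -1.2 -0.1 -5 0 2.1 0;0 -1.2 -0.1 -5 0 2.1 0;0 -1.2 -0.1 -5 0 2.1 0'
python3 - <<'E'
from h import *
np.set_printoptions(precision=4,suppress=True)
s=telemetry.get_state(); Rg=Ro.from_euler('xyz',s["ee_rot"]); g=s["eef_pos"]-.019*Rg.as_matrix()[:,2]; print("grasp",g)
F={n:grab_frame(n) for n in("scene","wrist")}
P={n:pinpoint(n,"dropper") for n in F}
for n in P: print(n,[(np.round(p["location"],1),round(p["p"],2)) for p in P[n]])
for t in (0,2,-2):
    d=Ro.from_euler('y',t,degrees=True).apply([0,0,1]); print(t,"pred foot wrist/scene",proj(F["wrist"],g-.131*d),proj(F["scene"],g-.131*d))
A=cv2.resize(F["scene"]["pixels"][120:220,150:250],(400,400),interpolation=3);B=cv2.resize(F["wrist"]["pixels"][40:240,156:356],(400,400),interpolation=3)
cv2.imwrite("pics/v2.png",np.hstack([A,B])[...,::-1])
E
```

```text
t: 9.88
eef_pos: [0.6288, -0.1269, 0.2517]
ee_rot: [2.733, -0.001, -1.571]
force: [0.8, -0.8, -0.2]
width: 0.0151
grasp [ 0.6364 -0.1269  0.2691]
scene [(array([354.1, 243. ]), 0.76), (array([435.1, 290.7]), 0.75), (array([422. , 223.9]), 0.57), (array([195.1, 177. ]), 0.48)]
wrist [(array([257.6, 124. ]), 0.58)]
0 pred foot wrist/scene [255.4288 123.9545] [200.0436 175.9262]
2 pred foot wrist/scene [255.4411 129.3852] [201.1646 175.0993]
-2 pred foot wrist/scene [255.4159 118.5055] [198.913 176.72 ]
```

View pics/v2.png

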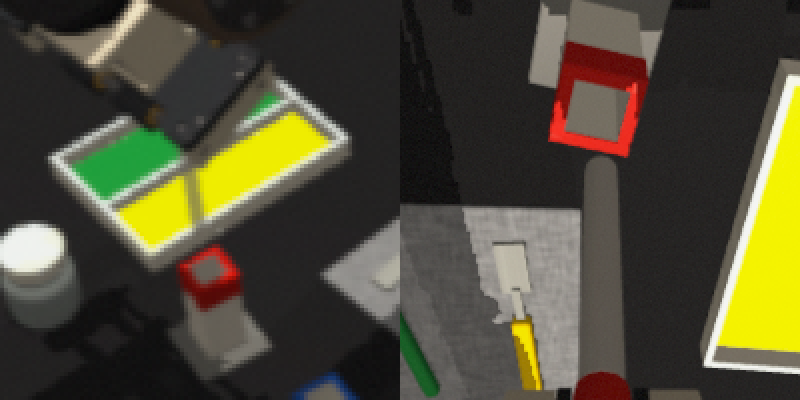

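Foot at wrist (256,118) edge, holder mouth at (257,95): the dropper is vertical within a degree and centred within ~1.5 mm. Lower it.

```bash
python3 -m inch '0 0 0.1 -2.5 0 0 0;0 0 0.1 -5 0 0 0;0 0 0.1 -7 0 0 0;0 0 0.1 -9 0 0 0;0 0 0.1 -10.5 0 0 0;0 0 0.1 -11.5 0 0 0;0 0 0.1 -12 0 0 0;0 0 0.1 -12 0 0 0;0 0 0.1 -12 0 0 0'
```

```text
t: 11.2
eef_pos: [0.6288, -0.1258, 0.1318]
ee_rot: [2.733, -0.0, -1.571]
force: [-0.1, -0.1, 1.0]
width: 0.0151
```

```bash
python3 -m inch '0 0 0 -0.3 0 0 0;0 0 0 -0.5 0 0 0;0 0 0 -0.6 0 0 0;0 0 0 -0.6 0 0 0'; python3 -m inch '0 0 0 -0.2 0 0 0;0 0 0 -0.2 0 0 0'
```

```text
t: 11.7
eef_pos: [0.6287, -0.1258, 0.1257]
ee_rot: [2.733, -0.0, -1.571]
force: [0.1, -0.1, -0.3]
width: 0.0151
t: 11.95
eef_pos: [0.6286, -0.1258, 0.1234]
ee_rot: [2.733, -0.0, -1.571]
force: [-1.0, 0.4, -0.1]
width: 0.0148
```

```bash
python3 -m inch '0 0 0 -0.2 0 0 0;0 0 0 -0.2 0 0 0'; python3 -m inch '0 0 0 -0.2 0 0 0;0 0 0 -0.2 0 0 0';python3 -m inch '0 0 0 -0.2 0 0 0;0 0 0 -0.2 0 0 0'
```

```text
t: 12.2
eef_pos: [0.629, -0.126, 0.1231]
ee_rot: [2.734, -0.001, -1.57]
force: [-1.0, 0.7, 8.3]
width: 0.0154
t: 12.45
eef_pos: [0.6294, -0.1263, 0.1231]
ee_rot: [2.735, -0.002, -1.569]
force: [-1.0, 0.9, 8.9]
width: 0.0154
t: 12.7
eef_pos: [0.6296, -0.1265, 0.123]
ee_rot: [2.736, -0.003, -1.568]
force: [-1.0, 2.6, 9.8]
width: 0.0152
```

Floor reached (TCP z .123 → foot at ~.011). Release, raise, go to the rod.

```bash
python3 -m inch '0.4 0 0 0.1 0 0 0;0.4 0 0 0.1 0 0 0;0.4 0 0 0.1 0 0 0;0.4 0 0 4 0 0 0;0.4 0 0 9 0 0 0;0.4 0 0 14 0 -5 0;0.4 -2 6 15 0 -12 0;0.4 -4 12 15 0 -20 0;0.4 -6 18 14 0 -30 0;0.4 -8 24 13 0 -38 0;0.4 -10.5 32 12 0 -38.5 0;0.4 -10.5 32.2 12 0 -38.5 0'
python3 - <<'E'
from h import *
from fit import fit
np.set_printoptions(precision=4,suppress=True)
F={n:grab_frame(n) for n in("scene","top","wrist")}
go([.524,.1954,.209],-15);go([.550,.1954,.113],-15)
print("wrist pred blue c",proj(F["wrist"],np.array([.542,.1954,.137])))
l,st,ce=blob(F["wrist"],"blue"); print([(a.tolist(),b) for a,b in zip(st,ce) if 100<a[4]<4000])
# dropper check: top bulb
l,st,ce=blob(F["scene"],"red"); print([(a.tolist(),b) for a,b in zip(st,ce) if 30<a[4]<4000])
print("pred bulb in scene",proj(F["scene"],np.array([.636,-.126,.146])))
cv2.imwrite("pics/c3.png",np.hstack([cv2.resize(F["scene"]["pixels"][120:240,150:270],(400,400),interpolation=3),cv2.resize(F["wrist"]["pixels"],(400,400))])[...,::-1])
E
```

```text
t: 14.2
eef_pos: [0.5226, 0.1975, 0.2431]
ee_rot: [-2.874, -0.003, -1.567]
force: [1.9, -0.2, 0.3]
width: 0.0352
shift cm [ 0.   -0.15 -3.39] turn [ 0.2  0.3 -0.2]
shift cm [  2.6   -0.15 -12.99] turn [ 0.2  0.3 -0.2]
wrist pred blue c [258.3352 200.3609]
[([402, 47, 55, 52, 1456], array([426.9526,  73.6628])), ([250, 174, 19, 51, 785], array([259.1643, 199.1389]))]
[([142, 0, 44, 58, 1772], array([164.579 ,  24.8555])), ([194, 170, 17, 28, 187], array([201.6738, 186.9251]))]
pred bulb in scene [200.0625 174.2355]
```

View pics/c3.png

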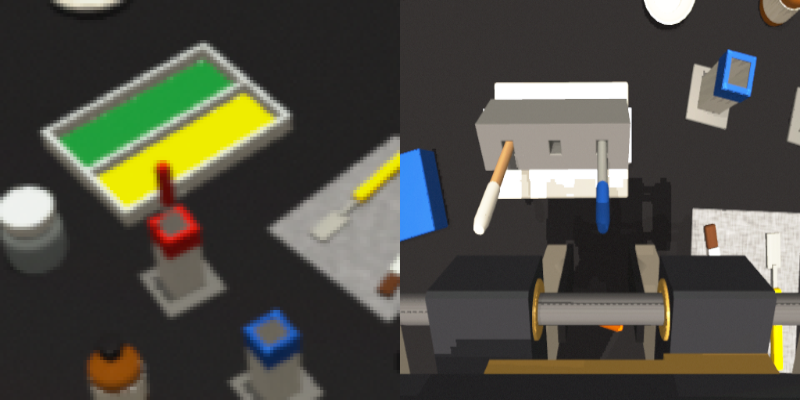

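The dropper stands in the red holder (scene crop: bulb at (164,183), predicted (167,181)); the wrist view shows the blue rod right in line at (259,199). Grasp it.

```bash
python3 -m inch '0.4 0 -0.15 -3.4 0.2 0.3 0;0.4 0.9 -0.15 -6.6 0.2 0.3 -0.2;0.4 1.8 -0.15 -10 0.2 0.3 -0.2;0.4 2.6 -0.15 -13 0.2 0.3 -0.2;0.4 2.6 -0.15 -13 0.2 0.3 -0.2;0.4 2.6 -0.15 -13 0.2 0.3 -0.2;0 2.6 -0.15 -13 0.2 0.3 -0.2;0 2.6 -0.15 -13 0.2 0.3 -0.2;0 2.6 -0.15 -13 0.2 0.3 -0.2;0 2.6 -0.15 -13 0.2 0.3 -0.2' 35
```

```text
t: 15.6
eef_pos: [0.5502, 0.1958, 0.1137]
ee_rot: [-2.879, 0.001, -1.571]
force: [-3.4, 0.7, 5.5]
width: 0.0134
```

```bash
python3 -m inch '0 -1.2 0 1.6 0 0 0;0 -2.4 0 3.2 0 0 0;0 -3.6 0 4.8 0 0 0;0 -4.8 0 6.4 0 0 0;0 -4.8 0 10 0 0 0;0 -4.8 0 16 0 0 0;0 -4.8 0 19 0 0 0;0 -4.8 0 19 0 0 0'
python3 -c "
from h import *
go([.655,.031,.26],23.6)"
```

```text
t: 16.6
eef_pos: [0.5029, 0.1966, 0.3063]
ee_rot: [-2.876, 0.004, -1.57]
force: [-1.0, 0.5, -1.9]
width: 0.0132
shift cm [ 15.21 -16.56  -4.63] turn [-0.2 38.8  0.1]
```

```bash
python3 -m inch '0 4 -4 0 0 10 0;0 8 -8 0 0 20 0;0 12 -12 0 0 30 0;0 15.2 -16.6 0 -0.2 38.8 0;0 15.2 -16.6 -4 -0.2 38.8 0;0 15.2 -16.6 -4.6 -0.2 38.8 0;0 15.2 -16.6 -4.6 -0.2 38.8 0;0 15.2 -16.6 -4.6 -0.2 38.8 0'
python3 - <<'E'
from h import *
from fit import fit
np.set_printoptions(precision=4,suppress=True)
s=telemetry.get_state(); Rg=Ro.from_euler('xyz',s["ee_rot"]); g=s["eef_pos"]-.019*Rg.as_matrix()[:,2]; print("tcp",s["eef_pos"],"grasp",g)
F={n:grab_frame(n) for n in("scene","wrist","top")}
fit("blue",(.6624,.031),F)
for n in("scene","wrist"): print(n,[(np.round(p["location"],1),round(p["p"],2)) for p in pinpoint(n,"stir_rod")])
for t in (0,2,-2):
    d=Ro.from_euler('y',t,degrees=True).apply([0,0,1]); print(t,"pred foot wrist/scene",proj(F["wrist"],g-.1295*d),proj(F["scene"],g-.1295*d), "nearedge wrist",proj(F["wrist"],g-.1295*d+[.006,0,0]))
A=cv2.resize(F["scene"]["pixels"][140:240,180:280],(400,400),interpolation=3);B=cv2.resize(F["wrist"]["pixels"][40:240,156:356],(400,400),interpolation=3)
cv2.imwrite("pics/v4.png",np.hstack([A,B])[...,::-1])
E
```

```text
t: 17.6
eef_pos: [0.6546, 0.0313, 0.2643]
ee_rot: [2.736, 0.001, -1.57]
force: [0.2, -0.1, -0.3]
width: 0.0134
tcp [0.6546 0.0313 0.2643] grasp [0.6621 0.0313 0.2817]
blue ['scene', 'wrist', 'top'] [ 0.6627  0.0311 -0.1978  0.0212] yaw -11.334486227108593 cost 0.27994066604991796 [np.float64(0.0903864458404721), np.float64(0.0737081780888939), np.float64(0.11584604212055194)]
scene [(array([229.6, 204.9]), 0.43), (array([387.9, 252.1]), 0.43)]
wrist [(array([254.1, 123.4]), 0.93), (array([395.3,  74.7]), 0.72)]
0 pred foot wrist/scene [255.7279 125.4632] [230.3641 205.4806] nearedge wrist [255.7189 118.2016]
2 pred foot wrist/scene [255.7341 130.842 ] [231.5065 204.5454] nearedge wrist [255.7254 123.7463]
-2 pred foot wrist/scene [255.7208 120.068 ] [229.2145 206.3839] nearedge wrist [255.7116 112.633 ]
```

View pics/v4.png

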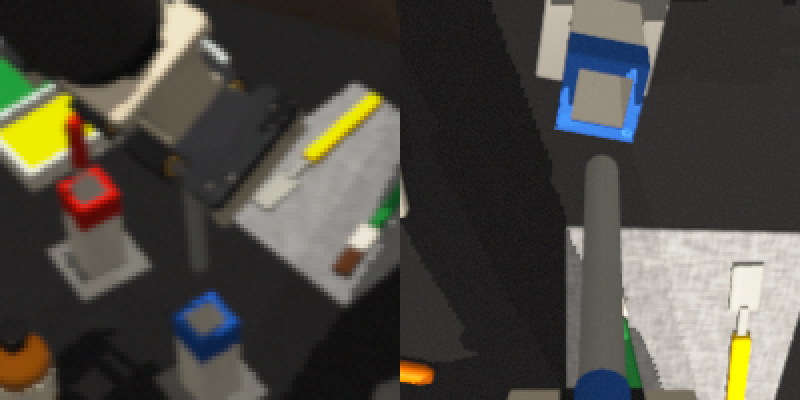

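Rod foot edge at wrist (256,117) as predicted for vertical, holder mouth ahead and centred. Lower.

```bash
python3 -m inch '0 0.05 0 -3 0 0 0;0 0.05 0 -6 0 0 0;0 0.05 0 -8.5 0 0 0;0 0.05 0 -11 0 0 0;0 0.05 0 -12.5 0 0 0;0 0.05 0 -13.5 0 0 0;0 0.05 0 -13.8 0 0 0;0 0.05 0 -13.8 0 0 0;0 0.05 0 -13.8 0 0 0'; python3 -m inch '0 0 0 -0.2 0 0 0;0 0 0 -0.2 0 0 0'; python3 -m inch '0 0 0 -0.2 0 0 0;0 0 0 -0.2 0 0 0';python3 -m inch '0 0 0 -0.2 0 0 0;0 0 0 -0.2 0 0 0'
```

```text
t: 18.98
eef_pos: [0.6555, 0.0311, 0.125]
ee_rot: [2.734, 0.001, -1.571]
force: [-0.1, 0.6, -0.5]
width: 0.013
t: 19.23
eef_pos: [0.6558, 0.0311, 0.1238]
ee_rot: [2.735, 0.001, -1.571]
force: [0.2, 0.0, 2.8]
width: 0.0134
t: 19.48
eef_pos: [0.6562, 0.0309, 0.1237]
ee_rot: [2.736, 0.001, -1.57]
force: [-1.6, 1.3, 9.3]
width: 0.0133
t: 19.73
eef_pos: [0.6563, 0.0308, 0.1236]
ee_rot: [2.737, 0.001, -1.569]
force: [-1.8, 1.0, 9.7]
width: 0.013
```

```bash
python3 -m inch '0.4 0 0 0.1 0 0 0;0.4 0 0 0.1 0 0 0;0.4 0 0 0.1 0 0 0;0.4 0 0 4 0 0 0;0.4 0 0 9 0 0 0;0.4 -3 -1 13 0 -7 0;0.4 -8 -3 13 0 -15 0;0.4 -14 -5 13 0 -23.3 0;0.4 -20 -7 13 0 -23.3 0;0.4 -20 -7 13 0 -23.3 0;0.4 -20 -7 13 0 -23.3 0'
python3 - <<'E'
from h import *
np.set_printoptions(precision=4,suppress=True)
s=telemetry.get_state(); print(s["q"],s["eef_pos"],np.degrees(s["ee_rot"]))
F={n:grab_frame(n) for n in("scene","wrist","top")}
for col in("yellow","green"):
    l,st,ce=blob(F["wrist"],col)
    for i in range(1,len(st)):
        if st[i,4]>150:
            r=cv2.minAreaRect(np.argwhere(l==i)[:,::-1].astype(np.float32)); P=[onz(F["wrist"],p,.016) for p in cv2.boxPoints(r)]
            c=onz(F["wrist"],r[0],.016); e=[(np.linalg.norm(P[k+1]-P[k]),P[k+1]-P[k]) for k in(0,1)]; e.sort(key=lambda t:-t[0]); d=e[0][1]*np.sign(e[0][1][0])
            print(col,st[i],r[0],c,"LxW",e[0][0],e[1][0],"ang",np.degrees(np.arctan2(d[1],d[0])))
for n,c in(("scene","blue"),("scene","red")):
    l,st,ce=blob(F[n],c); print(c,[(a.tolist(),b) for a,b in zip(st,ce) if 30<a[4]<400])
print(proj(F["scene"],np.array([.6626,.031,.146])))
cv2.imwrite("pics/c5.png",np.hstack([cv2.resize(F["scene"]["pixels"][140:260,170:290],(400,400),interpolation=3),cv2.resize(F["wrist"]["pixels"],(400,300))[:,:].copy() if 0 else cv2.resize(F["wrist"]["pixels"],(400,400))])[...,::-1])
E
```

```text
t: 21.1
eef_pos: [0.4567, -0.0391, 0.2544]
ee_rot: [-3.137, 0.001, -1.569]
force: [0.4, 0.6, -0.2]
width: 0.035
[ 0.3472 -0.0295 -0.4     0.0009 -1.1959  1.225 ] [ 0.4567 -0.0391  0.2544] [-179.7458    0.0378  -89.9051]
yellow [ 398    7  100  188 9732] (447.3896484375, 101.11231231689453) [ 0.5199 -0.2521  0.016 ] LxW 0.20220140312394566 0.05981556623483847 ang -6.087103645893479
yellow [279 168  12  72 710] (284.4615783691406, 203.5009765625) [ 0.3987 -0.0737  0.016 ] LxW 0.09207024172455203 0.011876578399189444 ang 3.1184532894575083
green [ 459   18   53  182 4812] (506.67779541015625, 112.7749252319336) [ 0.5073 -0.3209  0.016 ] LxW 0.1943475570240177 0.05060030154445467 ang -6.022042856806139
green [202 149  26  77 715] (214.9117889404297, 187.14706420898438) [0.4194 0.0103 0.016 ] LxW 0.09654241713715903 0.01109852258037019 ang 11.835300836719423
blue [([226, 0, 15, 18, 220], array([233.7318,   7.2682])), ([223, 200, 17, 30, 213], array([230.4883, 216.7606]))]
red [([194, 170, 17, 28, 186], array([201.7204, 187.129 ]))]
[230.2834 206.8994]
```

View pics/c5.png

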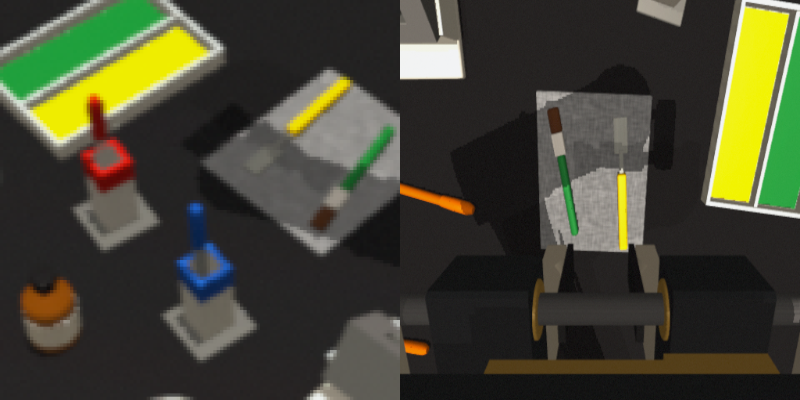

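Both tools stand upright: blue grip at scene (229,207), predicted (230,207). Lifter handle at wrist (284,203), brush handle (215,187), matching the top view within ~4 mm. Now the lifter.

```bash
python3 -m inch '0.4 -2 -2 -6 0 0 1;0.4 -3.5 -3.3 -12 -0.2 0 3.1;0.4 -3.5 -3.3 -18 -0.2 0 3.1;0.4 -3.5 -3.3 -21 -0.2 0 3.1;0.4 -3.5 -3.3 -23.8 -0.2 0 3.1;0.4 -3.5 -3.3 -23.8 -0.2 0 3.1;0.4 -3.5 -3.3 -23.8 -0.2 0 3.1' 30
python3 -c "
from h import *
s=telemetry.get_state();print(s['q'],np.degrees(s['ee_rot']))
go([.422,-.072,.0065],0,-86.8)"
```

```text
t: 22.12
eef_pos: [0.4232, -0.0716, 0.0154]
ee_rot: [-3.141, -0.004, -1.515]
force: [0.4, -0.8, 0.6]
width: 0.035
[ 0.2996796   0.22639164 -0.78277575  0.00780651 -0.56171339  1.32045575] [-179.9464393    -0.23217274  -86.79462747]
shift cm [-0.12 -0.04 -0.89] turn [ 0.2  0.1 -0. ]
```

```bash
python3 -m inch '0.4 0 0 -0.5 0 0 0;0.4 0 0 -0.9 0 0 0;0.4 0 0 -0.9 0 0 0;0 0 0 -0.9 0 0 0;0 0 0 -0.9 0 0 0;0 0 0 -0.9 0 0 0;0 0 0 -0.9 0 0 0'; python3 -m inch '0 0 0 1 0 0 0;0 0 0 4 0 0 0;0 0 0 7 0 0 0;0 0 0 7 0 0 0'
python3 - <<'E'
from h import *
np.set_printoptions(precision=4,suppress=True)
go([.5075,-.253,.07],0,-96.1)
F={n:grab_frame(n) for n in("scene","wrist","top")}
for n in F:
    for col in("yellow","green"):
        l,st,ce=blob(F[n],col)
        for i in range(1,len(st)):
            if st[i,4]>400: print(n,col,st[i],onz(F[n],ce[i],.005))
cv2.imwrite("pics/c6.png",np.hstack([cv2.resize(F["scene"]["pixels"][130:230,200:300],(400,400),interpolation=3),cv2.resize(F["wrist"]["pixels"],(400,400))])[...,::-1])
E
```

```text
t: 23.0
eef_pos: [0.4233, -0.0716, 0.0065]
ee_rot: [-3.14, -0.004, -1.515]
force: [-1.0, -0.4, 2.7]
width: 0.0133
t: 23.5
eef_pos: [0.425, -0.0712, 0.0791]
ee_rot: [-3.135, -0.003, -1.514]
force: [0.2, -0.1, -0.5]
width: 0.0134
shift cm [  8.25 -18.18  -0.91] turn [ 0.2  0.4 -9.3]
scene yellow [180 148  52  34 600] [ 0.511  -0.2598  0.005 ]
scene green [169 139  50  30 518] [ 0.5048 -0.3327  0.005 ]
wrist yellow [ 456   71   56  165 4699] [ 0.4523 -0.2352  0.005 ]
wrist yellow [245 312  24  34 758] [ 0.3168 -0.0783  0.005 ]
wrist green [ 111  139   44  106 1985] [0.4278 0.0153 0.005 ]
top yellow [317 167  22  55 927] [ 0.5109 -0.2518  0.005 ]
top green [338 170  21  54 897] [ 0.5024 -0.3268  0.005 ]
```

View pics/c6.png

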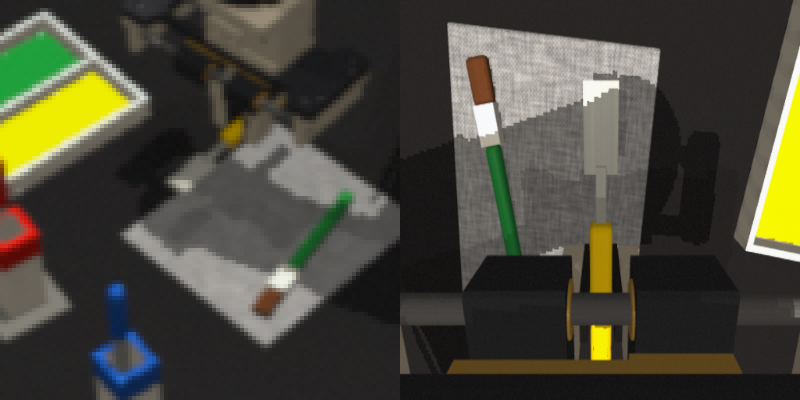

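Lifter held level (its blade at wrist (255,75 scaled)). Move over the tray, measure bay from close.

```bash
python3 -m inch '0 0 0 5 0 0 0;0 2 -6 9 0 0 -3;0 4 -12 11 0.2 0.4 -6;0 6 -18.2 11 0.2 0.4 -9.3;0 6 -18.2 11 0.2 0.4 -9.3;0 6 -18.2 11 0.2 0.4 -9.3;0 6 -18.2 11 0.2 0.4 -9.3'
python3 - <<'E'
from h import *
np.set_printoptions(precision=4,suppress=True)
f=grab_frame("wrist"); h=cv2.cvtColor(f["pixels"],cv2.COLOR_RGB2HSV)
print("cam",ray(f,(0,0))[0])
for r in (60,90,120,150):
    H,S,V=[h[r,:,i].astype(int) for i in range(3)]
    c=np.where((S>130)&(H>24)&(H<34)&(V>50),'y',np.where((S>100)&(H>50)&(H<80),'g',np.where((S<60)&(V>150),'w',np.where(V<60,'k','o'))))
    seg=[];a=0
    for i in range(1,513):
        if i==512 or c[i]!=c[a]:
            if i-a>2: seg.append((str(c[a]),a,i,round(onz(f,(a,r),.022)[1],4),round(onz(f,(a,r),.005)[1],4)))
            a=i
    print(r,"x",round(onz(f,(256,r),.022)[0],4),seg)
cv2.imwrite("pics/c7.png",f["pixels"][...,::-1])
E
```

```text
t: 24.52
eef_pos: [0.482, -0.2528, 0.1855]
ee_rot: [3.134, -0.0, -1.677]
force: [0.4, 0.5, -0.8]
width: 0.0137
cam [ 0.5643 -0.2623  0.3428]
60 x 0.5802 [('k', 0, 204, np.float64(-0.0419), np.float64(-0.0303)), ('w', 205, 211, np.float64(-0.2194), np.float64(-0.2171)), ('o', 211, 214, np.float64(-0.2246), np.float64(-0.2226)), ('y', 214, 252, np.float64(-0.2272), np.float64(-0.2254)), ('o', 252, 290, np.float64(-0.2601), np.float64(-0.26)), ('w', 290, 296, np.float64(-0.2931), np.float64(-0.2947)), ('g', 297, 370, np.float64(-0.2991), np.float64(-0.3011)), ('o', 371, 376, np.float64(-0.3632), np.float64(-0.3686)), ('w', 376, 383, np.float64(-0.3676), np.float64(-0.3731)), ('k', 384, 512, np.float64(-0.3745), np.float64(-0.3805))]
90 x 0.5553 [('k', 0, 206, np.float64(-0.0336), np.float64(-0.0214)), ('w', 206, 211, np.float64(-0.2165), np.float64(-0.2141)), ('o', 211, 290, np.float64(-0.221), np.float64(-0.2188)), ('w', 290, 295, np.float64(-0.2911), np.float64(-0.2927)), ('g', 296, 367, np.float64(-0.2965), np.float64(-0.2983)), ('o', 368, 373, np.float64(-0.3605), np.float64(-0.3657
[... 504 characters left out ...]
p.float64(-0.3631), np.float64(-0.3684)), ('k', 377, 512, np.float64(-0.3685), np.float64(-0.3742))]
150 x 0.5013 [('w', 0, 13, np.float64(-0.0154), np.float64(-0.0024)), ('o', 13, 115, np.float64(-0.0276), np.float64(-0.0152)), ('k', 115, 208, np.float64(-0.1231), np.float64(-0.1157)), ('w', 210, 213, np.float64(-0.2121), np.float64(-0.2094)), ('o', 213, 289, np.float64(-0.2149), np.float64(-0.2124)), ('w', 289, 293, np.float64(-0.2861), np.float64(-0.2874)), ('g', 294, 361, np.float64(-0.2908), np.float64(-0.2923)), ('o', 361, 368, np.float64(-0.3536), np.float64(-0.3584)), ('w', 368, 373, np.float64(-0.3601), np.float64(-0.3653)), ('k', 374, 512, np.float64(-0.3658), np.float64(-0.3712))]
```

View pics/c7.png

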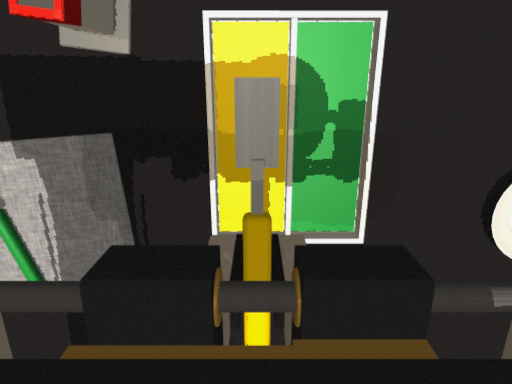

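The tool's blade sits over the yellow bay; bay edges at columns 213–289 (row 120) give centre y≈-.2515, agreeing with the top view. Lower.

```bash
python3 -m inch '0 2.6 0.15 -4 0 0 0;0 2.6 0.15 -8 0 0 0;0 2.6 0.15 -12 0 0 0;0 2.6 0.15 -15 0 0 0;0 2.6 0.15 -16.5 0 0 0;0 2.6 0.15 -17.3 0 0 0;0 2.6 0.15 -17.6 0 0 0;0 2.6 0.15 -17.7 0 0 0;0 2.6 0.15 -17.7 0 0 0'
```

```text
t: 25.7
eef_pos: [0.5087, -0.2512, 0.0096]
ee_rot: [3.136, -0.0, -1.676]
force: [0.6, -0.5, -0.7]
width: 0.0134
```

```bash
python3 -m inch '0 0 0 -0.15 0 0 0;0 0 0 -0.25 0 0 0;0 0 0 -0.25 0 0 0'; python3 -m inch '0.22 0 0 0 0 0 0;0.22 0 0 0 0 0 0;0.22 0 0 0 0 0 0;0.22 0 0 3 0 0 0;0.22 0 0 7 0 0 0;0.4 -3 6 13 0 0 3;0.4 -5 12 16 0 0 8;0.4 -5 18 16 0 0 12;0.4 -5 24 16 0 0 17.6;0.4 -5 25 16 0 0 17.6;0.4 -5 25 16 0 0 17.6'
python3 - <<'E'
from h import *
np.set_printoptions(precision=4,suppress=True)
F={n:grab_frame(n) for n in("top","wrist")}
l,st,ce=blob(F["wrist"],"green")
for i in range(1,len(st)):
    if st[i,4]>150:
        r=cv2.minAreaRect(np.argwhere(l==i)[:,::-1].astype(np.float32)); P=[onz(F["wrist"],p,.016) for p in cv2.boxPoints(r)]
        e=sorted([P[k+1]-P[k] for k in(0,1)],key=lambda v:-np.linalg.norm(v)); d=e[0]*np.sign(e[0][0]); print(st[i],onz(F["wrist"],r[0],.016),np.linalg.norm(d),np.degrees(np.arctan2(d[1],d[0])))
go([.4395,.0160,.0065],0,-78.4)
cv2.imwrite("pics/c8.png",np.hstack([cv2.resize(F["top"]["pixels"][140:250,240:370],(472,400),interpolation=3),cv2.resize(F["wrist"]["pixels"],(320,400))])[...,::-1])
E
```

```text
t: 26.08
eef_pos: [0.509, -0.2513, 0.0076]
ee_rot: [3.136, -0.0, -1.676]
force: [-1.8, 1.0, 5.6]
width: 0.0136
t: 27.45
eef_pos: [0.4591, 0.0008, 0.168]
ee_rot: [3.137, -0.0, -1.365]
force: [-0.2, -0.5, 0.5]
width: 0.0346
[ 230  163   12   94 1060] [0.4198 0.0115 0.016 ] 0.09551941536461359 10.931637748799787
shift cm [ -1.93   1.7  -16.1 ] turn [ 0.1 -0.3 -0. ]
```

Picture limit reached; continuing on numbers. Brush handle mid (.417,.012), 11.2°, consistent across views.

```bash
python3 -m inch '0.4 -1.9 1.6 -5 0 0 0;0.4 -1.9 1.6 -9 0 0 -0.3;0.4 -1.9 1.6 -12 0 0 -0.3;0.4 -1.9 1.6 -14.5 0 0 -0.3;0.4 -1.9 1.6 -15.7 0 -0.3 -0.3;0.4 -1.9 1.6 -16.1 0 -0.3 -0.3;0.4 -1.9 1.6 -16.1 0 -0.3 -0.3;0 -1.9 1.6 -16.1 0 -0.3 -0.3;0 -1.9 1.6 -16.1 0 -0.3 -0.3;0 -1.9 1.6 -16.1 0 -0.3 -0.3;0 -1.9 1.6 -16.1 0 -0.3 -0.3' 30
python3 -m inch '0 0 0 1 0 0 0;0 0 0 4 0 0 0;0 0 0 8 0 0 0;0 0 0 12 0 0 0;0 0 0 12 0 0 0'
python3 - <<'E'
from h import *
np.set_printoptions(precision=4,suppress=True)
s=telemetry.get_state(); print(s["eef_pos"],np.degrees(s["ee_rot"]))
f=grab_frame("wrist"); l,st,ce=blob(f,"green"); print([(a.tolist(),b) for a,b in zip(st,ce) if a[4]>80][1:])
g=grab_frame("top"); l,st,ce=blob(g,"yellow")
for i in range(1,len(st)):
    if st[i,4]>40: print("yellow top",st[i],ce[i],onz(g,ce[i],.017))
go([.4985,-.3265,.10],0,-96.1)
E
```

```text
t: 28.92
eef_pos: [0.4401, 0.0151, 0.0069]
ee_rot: [-3.141, -0.001, -1.373]
force: [-0.9, -0.3, 5.6]
width: 0.0116
t: 29.55
eef_pos: [0.442, 0.0159, 0.1304]
ee_rot: [-3.135, 0.0, -1.372]
force: [-0.2, -0.4, -1.0]
width: 0.0115
[0.442  0.0159 0.1304] [-179.602     0.0008  -78.6125]
[([245, 208, 25, 73, 1732], array([256.6368, 244.0906])), ([246, 313, 22, 33, 716], array([256.5   , 328.7765]))]
yellow top [317 167  22  55 846] [327.3475 195.513 ] [ 0.5045 -0.2488  0.017 ]
shift cm [  5.85 -34.17  -2.74] turn [  0.    0.1 -17.4]
```

```bash
python3 -m inch '0 1 -6 1 0 0 -3;0 2 -12 1 0 0 -6;0 3.5 -18 1 0 0 -9;0 5 -24 1 0 0 -13;0 5.8 -30 0 0 0 -17.4;0 5.8 -34.2 0 0.3 0.1 -17.4;0 5.8 -34.2 0 0.3 0.1 -17.4;0 5.8 -34.2 0 0.3 0.1 -17.4'
python3 - <<'E'
from h import *
np.set_printoptions(precision=4,suppress=True)
go([.4998,-.326,.0095],0,-96.1)
f=grab_frame("wrist"); h=cv2.cvtColor(f["pixels"],cv2.COLOR_RGB2HSV)
for r in (40,70,100,130):
    H,S,V=[h[r,:,i].astype(int) for i in range(3)]
    c=np.where((S>130)&(H>24)&(H<34)&(V>50),'y',np.where((S>100)&(H>50)&(H<80),'g',np.where((S<60)&(V>150),'w','o')))
    print(r,[(str(c[a]),int(a),round(float(onz(f,(a,r),.022)[1]),4)) for a in [0]+[i for i in range(1,512) if c[i]!=c[i-1]] if 100<a<420], "x",onz(f,(256,r),.022)[0])
E
```

```text
t: 30.65
eef_pos: [0.4969, -0.3265, 0.126]
ee_rot: [3.139, 0.005, -1.677]
force: [-0.5, 1.3, 0.8]
width: 0.0117
shift cm [  0.29   0.05 -11.65] turn [-0.3 -0.1  0. ]
40 [('w', 198, -0.2977), ('o', 205, -0.3026), ('w', 304, -0.3715), ('o', 312, -0.377)] x 0.6058470651099733
70 [('o', 101, -0.2253), ('w', 200, -0.296), ('o', 206, -0.3003), ('g', 211, -0.3039), ('w', 299, -0.3666), ('o', 301, -0.368), ('w', 303, -0.3695), ('o', 310, -0.3744)] x 0.5861571736906115
100 [('o', 105, -0.2231), ('w', 202, -0.2943), ('o', 208, -0.2986), ('w', 210, -0.3001), ('o', 211, -0.3008), ('g', 212, -0.3016), ('o', 238, -0.3206), ('g', 276, -0.3484), ('w', 298, -0.3644), ('o', 300, -0.3659), ('w', 302, -0.3674), ('o', 308, -0.3718)] x 0.5654596241703386
130 [('w', 104, -0.2171), ('o', 109, -0.2209), ('w', 203, -0.2916), ('o', 208, -0.2954), ('w', 211, -0.2976), ('o', 212, -0.2984), ('g', 213, -0.2991), ('o', 238, -0.3179), ('g', 276, -0.3464), ('w', 297, -0.3622), ('o', 298, -0.3629), ('w', 301, -0.3652), ('o', 307, -0.3697)] x 0.5436750327629867
```

```bash
python3 -m inch '0 0.3 0.1 -4 0 0 0;0 0.3 0.1 -7.5 -0.3 0 0;0 0.3 0.1 -9.5 -0.3 0 0;0 0.3 0.1 -11 -0.3 0 0;0 0.3 0.1 -11.6 -0.3 0 0;0 0.3 0.1 -11.8 -0.3 0 0;0 0.3 0.1 -11.8 -0.3 0 0;0 0.3 0.1 -11.8 -0.3 0 0'; python3 -m inch '0 0 0 0 0 0 0;0 0 0 -0.1 0 0 0'
```

```text
t: 31.7
eef_pos: [0.5007, -0.3252, 0.0092]
ee_rot: [3.142, -0.0, -1.676]
force: [0.7, -0.8, 0.1]
width: 0.0113
t: 31.95
eef_pos: [0.5009, -0.3254, 0.0086]
ee_rot: [-3.141, -0.0, -1.677]
force: [-0.3, 0.4, -0.6]
width: 0.0115
```

```bash
python3 -m inch '0 0 0 -0.1 0 0 0;0 0 0 -0.1 0 0 0;0 0 0 -0.15 0 0 0'; python3 -m inch '0.2 0 0 0 0 0 0;0.2 0 0 0 0 0 0;0.2 0 0 0 0 0 0;0.2 0 0 3 0 0 0;0.2 0 0 7 0 0 0;0.2 -2 2 13 0 0 0;0.4 -4 8 18 0 0 0;0.4 -6 14 18 0 0 0;0.4 -6 20 18 0 0 0;0.4 -6 26 18 0 0 0;0.4 -6 32 18 0 0 0;0.4 -6 32 18 0 0 0'; python3 -m inch '0.4 -4 12 3 0 0 0;0.4 -4 18 3 0 0 0;0.4 -4 24 3 0 0 0;0.4 -4 24 3 0 0 0'
python3 - <<'E'
from h import *
np.set_printoptions(precision=4,suppress=True)
F={n:grab_frame(n) for n in("scene","top")}
# bays: non-colour pixels enclosed = tool; show in top as text map
f=F["top"]; h=cv2.cvtColor(f["pixels"],cv2.COLOR_RGB2HSV); 
for r in range(162,232,2):
    H,S,V=[h[r,312:364,i].astype(int) for i in range(3)]
    print(r,"".join(np.where((S>130)&(H>22)&(H<34)&(V>170),'y',np.where((S>130)&(H>22)&(H<34),'Y',np.where((S>100)&(H>50)&(H<80)&(V>120),'g',np.where((S>100)&(H>50)&(H<80),'G',np.where((S<60)&(V>150),'w',np.where(V<60,'.','o'))))))))
for c in("red","blue"):
    for n in F:
        l,st,ce=blob(F[n],c); print(c,n,[(a.tolist(),np.round(b,1).tolist()) for a,b in zip(st,ce) if 20<a[4]<400])
for X in([.636,-.126],[.6626,.031]):
    for z in(.121,.171): print([proj(F[n],np.array([*X,z])) for n in F])
for n in F:
  for t in("lifter","brush","dropper","stir_rod","probe"): print(n,t,[(np.round(p["location"],1).tolist(),round(p["p"],2)) for p in pinpoint(n,t)[:4]])
E
```

```text
t: 32.33
eef_pos: [0.5009, -0.3254, 0.0079]
ee_rot: [-3.141, -0.001, -1.676]
force: [-3.7, 4.0, 13.3]
width: 0.0114
t: 33.83
eef_pos: [0.4409, -0.0022, 0.1883]
ee_rot: [-3.14, 0.0, -1.671]
force: [1.1, 0.0, 0.5]
width: 0.0351
t: 34.33
eef_pos: [0.4007, 0.2392, 0.2187]
ee_rot: [-3.139, 0.001, -1.672]
force: [1.2, -0.7, 0.6]
width: 0.0349
162 ........ooo.........................................
164 .......owwwwwwwwwwoooooooooo........................
166 ......oowwoooooowwwwwwwwwwwwwwwwwwwoooooooooo.......
168 ......owwoyyyyyyyyyyyyyyyoyowwwwwwwwwwwwwwwwwwwwwwoo
170 ......owwoyyyyyyyyyyyyyyyyyowwggggggggggggooooowwwwo
172 ......owwoyyyyyyoooyyyyyyyyowogggggggggggggggggowwwo
174 ......owwyyyyyyowwwwoyyyyyywwogggggggggggggggggowwwo
176 ......owwyyyyyywwwwwoyyyyyowwogggggggggggggggggowwoo
178 .....owwoyyyyyywwwwwoyyyyyowwoggggggYooYgggggggowwo.
180 .....owwoyyyyyowwwwwoyyyyyowwgggggggoooYgggggggwwwo.
182 .....owwoyyyyyowwwwwyyyyyyowogggggggoooogggggggwwwo.
184 .....owwyyyyyyyyowoyyyyyyywwoggggggwwwwwggggggowwwo.
186 ....oowoyyyyyyyyooyyyyyyyowwoggggggwwwwwogggggowwwo.
188 ....owwoyyyyyyyy
[... 1563 characters left out ...]
 array([296.6547, 153.7771])]
[array([199.1533, 168.4888]), array([298.3132, 150.625 ])]
[array([230.7476, 212.3437]), array([250.3708, 145.6086])]
[array([229.804 , 201.2769]), array([249.993 , 142.1088])]
scene lifter [([203.0, 162.5], 0.52)]
scene brush [([195.3, 152.6], 0.65)]
scene dropper [([419.6, 219.7], 0.65), ([434.1, 291.8], 0.54), ([355.9, 241.7], 0.48)]
scene stir_rod []
scene probe []
top lifter [([326.7, 199.0], 0.53)]
top brush [([329.2, 142.8], 0.48), ([345.5, 199.1], 0.46)]
top dropper [([346.0, 196.0], 0.58), ([294.9, 162.2], 0.55), ([98.6, 218.5], 0.55), ([141.5, 276.2], 0.5)]
top stir_rod [([248.5, 149.7], 0.41)]
top probe [([172.2, 162.8], 0.64), ([348.2, 196.3], 0.33)]
```

```bash
python3 -c "
from station import arm; print(arm.job_done())"
```

```text
the job is handed in; nothing more can be done
None
```

All four tools are put away, in the order asked, and the job is handed in at about 34 s of the 72 s allowed.

- **Upright tools:** I pulled the dropper and then the stirring rod out along the rack's slant. Each was lowered upright into its holder until the floor pushed back with about 9 N, then released. In the last scene pictures the top of each sat within a pixel of where a tool standing on the holder floor should be.
- **Flat tools:** I set the lifter and the brush down on their bay floors, where contact read 6 N and 13 N, before opening the gripper. The final top picture shows blade and neck inside the yellow bay and bristles and ferrule inside the green one. Both tools lie lengthwise. Each handle is the same colour as its bay, so the picture does not show the handles separately.
- **Arm:** It ended clear of everything, with the gripper open.

**Failed or disagreed:**
- My first approach to the dropper, with the gripper at its full lean, ran into a joint limit without touching anything. I regrasped at a smaller tilt.
- The trained networks often took other things for the tools, such as the pens. In the final check they missed the rod and the probe in the scene view. I relied on colour, geometry and contact force instead.
- I had used all 12 picture views by then, so after the lifter was placed I checked by numbers only. That covers the brush and the final state.
- I did not re-measure the probe and the other bystanders at the end.

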